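# Sort the kiln props and set the tumbler on the banding wheel

## Robot

A 7-joint arm with a two-finger parallel gripper is mounted at the origin on the work surface. World frame = base frame: x ahead of the robot, y to its left, z up, the work surface at z = 0. Lengths are in m, angles in rad, forces in N, time in s.
With the tool pointing down it reaches from about 0.35 to 0.9 m from the base axis. Payload 8.1 kg.
Tool frame: the origin (TCP) lies between the finger pads; the fingertips stand bot.nose_length ahead of it and the grasp point (between the pads) lies 8 mm behind it (bot.nose_length is the distance from the TCP to the fingertips, in m); z points along the fingers, y is the line along which they close (so a half turn about z gives the same grasp; the last joint's range is limited). The gripper opens to 92 mm and grips with 3 to 60 N. Pads are 19 mm wide; open, the fingers measure 130 mm over their backs; the gripper's body (75 mm by 190 mm) begins 47 mm behind the grasp point.
Start: joints at [-1.267, 0.434, 0.025, 1.573, -0.012, 1.134, -0.075], TCP at [0.247, 0.574, 0.238] pointing down, gripper open.
Joint ranges: [-2.62, 2.62], [-0.44, 2.09], [-1.27, 1.32], [0.08, 2.57], [-1.32, 4.46], [0.12, 2], [-2.74, 2.74]. Speed limits (rad/s): [2.22, 2.22, 3.01, 3.01, 3.14, 3.14, 3.14].

## Interface

Orientations are given as a unit quaternion [x, y, z, w].
In Python, from bench import bot gives the robot as it stands.
- The arm moves only by the tool jog_arm, never from a script. Its argument "motion" is a list that holds one entry, the list of rows, each a list of 7 numbers: the shift along the tool's x, y, z in m, then the turn, a rotation vector about the tool's x, y, z in degrees, then the opening, from 0 (shut) to 1 (fully open). A call has 1 to 8 rows; each row shifts and turns the commanded pose from where the row before left it, along the tool's axes as they then stand; what a row does not reach is not made up. A row lasts 1/8 s, in which the tool goes at most 62.5 mm and 10.7 degrees, less where a joint would pass 70% of its speed; a pose out of reach is approached as far as the arm can. A call with a gripper value outside its range is refused whole. The fingers move at their own pace and stop on an object; "squeeze" is the grip in N (left out, the last holds). Time passes only in rows, so rows that do not move let the fingers close. It gives the time, the measured TCP pose, the force, the opening and the grip force at its end, in the units of the state.
- bot.observe(): the state, without advancing time (a new reading comes with each control period).
- bot.snapshot(name): name is "scene" or "top" or "wrist"; returns a dict with "frame" (480x640x3 uint8, red, green, blue), "mtx" (3x3 intrinsics, pixels), "position" and "orientation" of the camera in the world; the wrist camera has in their place "T_tool_cam" (4x4, takes a point from camera to tool coordinates, whose origin is the TCP and whose axes are the flange's). Camera axes: x right, y up, looking along -z (the intrinsics and any distortion apply to the point x, -y, -z); pixel columns grow to the right and rows downward; lengths in m; the calibration is good to about 2 mm. A picture is of the moment at which its call begins: read the wrist's pose just before it. There is no depth.
- bot.close_job(): hands the job in; it is judged then, once.
The state is a dict: "t": time; "joint_positions": joint angles; "joint_vel": joint speeds; "effort": joint torques, N m; "position": TCP position; "orientation": TCP orientation; "contact_force": force on the tool from outside, world axes, zero at the start; "torque": the same for the moment, N m; "gripper_width": opening from 0.0 (shut) to 1.0 (fully open); "grip_force": force on a finger pad.
Only numpy, scipy, OpenCV 4.12 (cv2) and the standard library are available. Lean on these libraries where they do the work, as an engineer would, in place of code of your own. Each camera call takes 0.05 s, during which the arm holds its last target. There are 200 camera calls.

## Task

Clear the handful that came out of the kiln: stand the two square props in the rectangular wooden tray and the two hollow round props in the round white dish, each upright flat on the floor of its container. Stand the tumbler mouth up inside the painted ring on the banding wheel, without turning the wheel from where you found it.

Things in the scene. Friction and masses are not known exactly. Their poses are not given: they have to be found in the camera images.
- square_prop_1: square kiln prop: plain upright buff ceramic block, 32 x 32 mm and 80 mm tall, about 0.16 kg; origin at the centre of its underside, z up, x and y square to its faces; like the other one. The five things start upright in an arc before the robot, in any order and turn, 80 to 130 mm apart, with a lidded glaze jar (54 mm wide, 60 mm tall, no part of the job) among them
- square_prop_2: square kiln prop: plain upright buff ceramic block, 32 x 32 mm and 80 mm tall, about 0.16 kg; origin at the centre of its underside, z up, x and y square to its faces; like the other one. The five things start upright in an arc before the robot, in any order and turn, 80 to 130 mm apart, with a lidded glaze jar (54 mm wide, 60 mm tall, no part of the job) among them
- round_prop_1: round kiln prop: a short upright buff ceramic tube, 46 mm outside diameter, 24 mm hole right through, 45 mm tall, about 0.11 kg; origin at the centre of its underside, z up; the same as the other one; starts in the arc of things
- round_prop_2: round kiln prop: a short upright buff ceramic tube, 46 mm outside diameter, 24 mm hole right through, 45 mm tall, about 0.11 kg; origin at the centre of its underside, z up; the same as the other one; starts in the arc of things
- tumbler: unglazed buff drinking tumbler, open at the top, 56 mm diameter at the foot, 58 mm at the rim, 95 mm tall, wall 4 mm, about 0.18 kg; origin at the centre of its underside, z up; starts mouth up in the arc of things
- wood_tray: shallow rectangular tray of dark wood, fixed: 75 mm along its x, 150 mm along its y, 22 mm tall, walls and floor 5 mm thick, no divider; origin at the centre of its underside. Tray, dish and wheel stand in a row beyond the arc of things (left, middle, right), in any order. Jars up to 90 mm tall stand near them
- round_dish: shallow round white ceramic dish with a flat floor, fixed to the table: 160 mm outside diameter, 20 mm tall, wall and floor 5 mm thick; origin at the centre of its underside
- banding_wheel: potter's banding wheel (a small turntable), its dark foot fixed to the table; origin on the axis at the table. Its round grey aluminium head, 180 mm diameter, 12 mm thick, top 60 mm above the table, turns almost without friction about the upright axis; this entry is the foot and does not turn
- wheel_mark (a point): centre of the one dark ring painted on the top of the wheel's head (67 mm outside, 61 mm inside diameter, flat), 52 mm from the axis, 60 mm above the table; it goes round with the head and may start at any angle; its x axis points away from the wheel's axis

How it is judged:
At the end, for the whole second after the job is handed in: Square props upright (7 deg) on the tray's floor, round props upright on the dish's floor, tumbler upright on the wheel within 13 mm of the painted ring's centre; the ring within 20 mm of where it started; all released and at rest (x of square_prop_1 in the frame of wood_tray between -0.034 and 0.034 m and y of square_prop_1 in the frame of wood_tray between -0.072 and 0.072 m and z of square_prop_1 in the frame of wood_tray between 0.002 and 0.009 m and angle between each of square_prop_1, square_prop_2, round_prop_1, round_prop_2, tumbler's own z axis and vertical below 0.12 rad and linear speed of each of square_prop_1, square_prop_2, round_prop_1, round_prop_2, tumbler below 0.02 m/s and x of square_prop_2 in the frame of wood_tray between -0.034 and 0.034 m and y of square_prop_2 in the frame of wood_tray between -0.072 and 0.072 m and z of square_prop_2 in the frame of wood_tray between 0.002 and 0.009 m and horizontal distance between each of round_prop_1, round_prop_2 and round_dish below 0.075 m and z of round_prop_1 in the frame of round_dish between 0.002 and 0.009 m and z of round_prop_2 in the frame of round_dish between 0.002 and 0.009 m and horizontal distance between tumbler and wheel_mark below 0.013 m and z of tumbler in the frame of wheel_mark between -0.003 and 0.004 m and distance of wheel_mark from where it was at the start of the episode below 0.02 m); the robot touches nothing.
It fails at once if the banding wheel is turned so far that its painted ring moves more than 30 mm (distance of wheel_mark from where it was at the start of the episode above 0.03 m).
It also fails if it takes over 134 s, if anything falls off the work surface, if the arm or the gripper's body presses on something with over 40 N, if the wrist force passes 120 N, or if a joint passes its speed limit or range.

## Working session

There is one attempt and no reset: what is moved stays moved. The work goes in short steps, Python scripts to look and compute and a tool call to move; the robot and the scene stay as the last step left them, time stands still between calls to the robot, and variables do not carry over. Pictures are saved under pics/ and viewed, at most 14 in all, crops included, and the job is handed in when it is done.

Besides the shell and the picture viewer there is one more tool, called after "Request:" in YAML: its name, and indented under it one key for each argument. jog_arm: Moves the arm, as the interface text tells. Its arguments: {"type":"object","properties":{"motion":{"type":"array"},"squeeze":{"type":"number"}},"required":["motion"]}

```bash
ls; mkdir -p pics; python3 - <<'E'
from bench import bot
import cv2,numpy as np
print(bot.nose_length); s=bot.observe(); print(s)
for n in("scene","top"):
    d=bot.snapshot(n); cv2.imwrite(f"pics/{n}0.png",d["frame"][:,:,::-1]); print(n,d["mtx"],d["position"],d["orientation"],[k for k in d])
E
```

```text
pics
0.011
{'t': 0.0, 'joint_positions': array([-1.2666302 ,  0.43519478,  0.02496361,  1.57407575, -0.01157694,
        1.13398247, -0.07508946]), 'joint_vel': array([-1.94393195e-04, -9.04471503e-05,  9.28615278e-04,  6.33289285e-04,
        1.49213240e-04, -8.65267180e-04, -6.57717452e-05]), 'effort': array([-2.17950044e-03, -6.67827988e+01,  9.83553194e-01, -3.14471233e+01,
       -6.08260953e-02,  4.23333503e-02,  1.58638977e-04]), 'position': array([0.24713894, 0.57354253, 0.23697063]), 'orientation': array([ 2.02003728e-01,  9.79384460e-01, -7.54027631e-04, -7.66180704e-05]), 'contact_force': array([-0.30870167, -0.08989779,  0.57705435]), 'torque': array([-0.04787759,  0.02322003, -0.02985985]), 'grip_force': 0.0, 'gripper_width': 0.9991709977973525}
scene [[452.54605053   0.         316.74133014]
 [  0.         452.54605053 245.01472909]
 [  0.           0.           1.        ]] [ 0.79337504 -0.30068121  0.79402922] [0.23390478 0.10062622 0.35796357 0.8983457 ] ['frame', 'mtx', 'position', 'orientation']
top [[507.34856867   0.         323.82732125]
 [  0.         507.34856867 234.59347735]
 [  0.           0.           1.        ]] [ 0.38845223 -0.00174826  0.9444926 ] [ 0.04939519 -0.04865254 -0.69460279  0.71604469] ['frame', 'mtx', 'position', 'orientation']
```

View pics/top0.png

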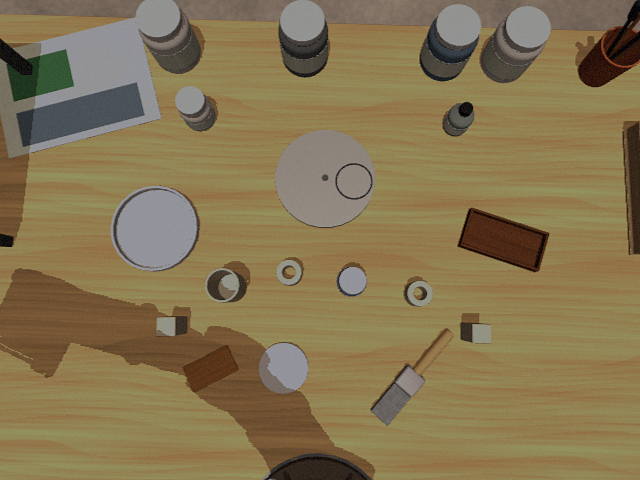

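View pics/scene0.png

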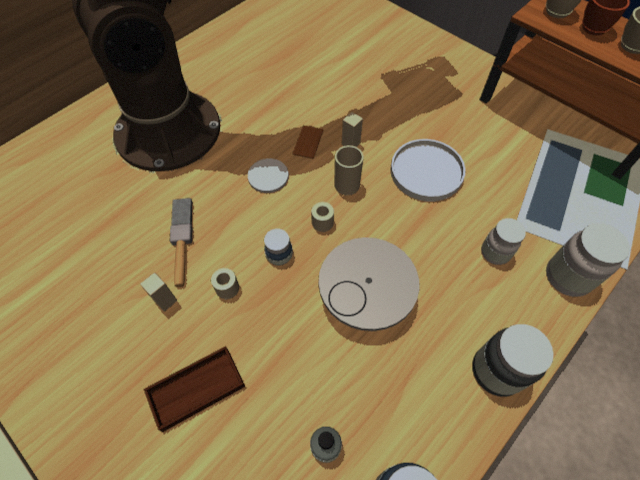

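The top view shows the square props at (172,326) and (476,333), round props at (289,272) and (419,293), and tumbler at (225,286). The glaze jar is at (352,281), dish at (155,228), wheel at (325,178) with its ring at (354,181), and tray at (503,240). I'll enlarge it.

```bash
python3 - <<'E'
import cv2
i=cv2.imread("pics/top0.png")
for n,(c,r) in {"L":(105,170),"R":(310,120)}.items():
    cv2.imwrite(f"pics/top{n}.png",cv2.convertScaleAbs(cv2.resize(i[r:r+(180 if n=="L" else 230),c:c+(200 if n=="L" else 250)],None,fx=3 if n=="R" else 3,fy=3,interpolation=cv2.INTER_CUBIC)[:600],alpha=1.4))
E
```

```text
(no output)
```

View pics/topL.png

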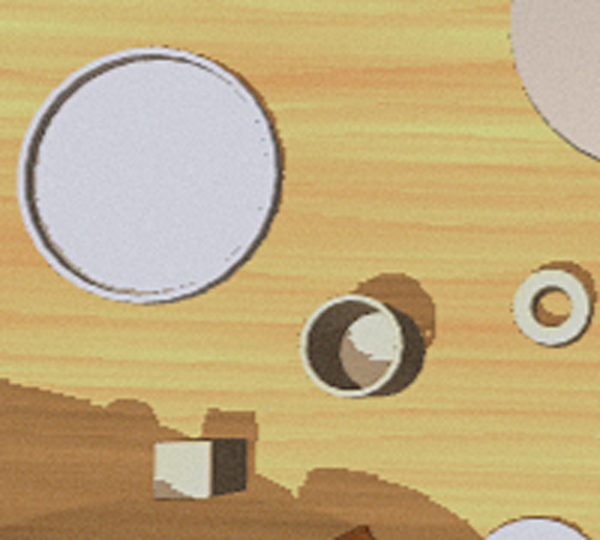

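View pics/topR.png

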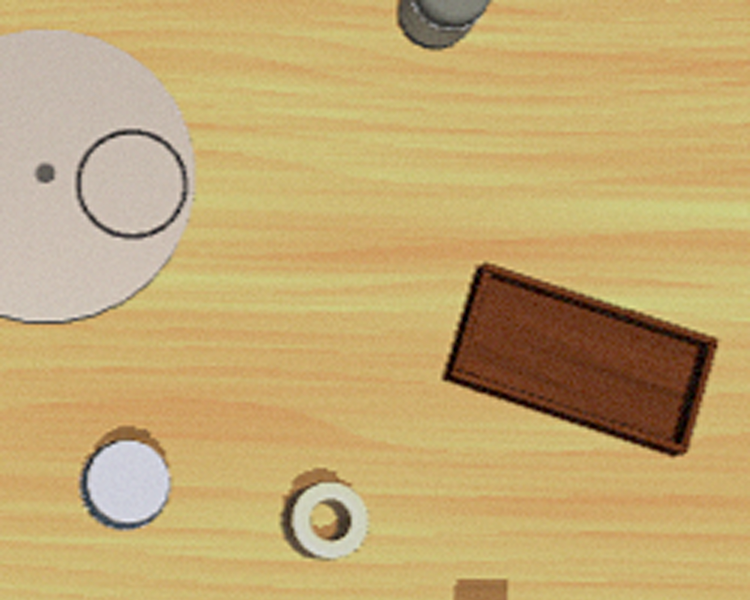

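Crop readings in crop pixels. Left crop: dish centre (150,174), tumbler rim (352,345), round prop A (552,307), square A top (183,469). Right crop: hub (45,173), ring (132,183), tray corners (484,264), (717,341), (681,456) and (444,379), round prop B (329,520), jar (127,484). Square B is cut off in this crop.

```bash
cat > h.py <<'E'
import numpy as np, cv2
from scipy.spatial.transform import Rotation as R
from bench import bot
K=np.array([[507.34856867,0,323.82732125],[0,507.34856867,234.59347735],[0,0,1]])
P=np.array([0.38845223,-0.00174826,0.9444926]);Q=[0.04939519,-0.04865254,-0.69460279,0.71604469]
def ray(u,v,z,K=K,P=P,M=R.from_quat(Q).as_matrix()):
    d=M@(np.array([1,-1,-1])*(np.linalg.inv(K)@[u,v,1])); return P+d*(z-P[2])/d[2]
def wristcam():
    s=bot.observe(); d=bot.snapshot("wrist"); T=np.eye(4); T[:3,:3]=R.from_quat(s["orientation"]).as_matrix(); T[:3,3]=s["position"]
    T=T@d["T_tool_cam"]; return d["frame"],d["mtx"],T[:3,3],T[:3,:3]
def go(x,y,z,yaw=None):
    """remaining shift in tool axes (mm) and turn (deg) to reach TCP x,y,z with tool down, tool y axis at world yaw (deg, mod 180)"""
    s=bot.observe(); Rt=R.from_quat(s["orientation"])
    if yaw is None: tg=None
    best=None
    for k in (0,180):
        a=np.radians((yaw if yaw is not None else 0)+k); yv=np.array([np.cos(a),np.sin(a),0]); zv=np.array([0,0,-1.]); M=np.c_[np.cross(yv,zv),yv,zv]
        rv=(Rt.inv()*R.from_matrix(M)).as_rotvec(degrees=True)
        if best is None or np.linalg.norm(rv)<np.linalg.norm(best): best=rv
    sh=Rt.inv().apply(np.array([x,y,z])-s["position"])*1000
    yw=np.degrees(np.arctan2(*Rt.as_matrix()[[1,0],1]))
    print("t%.2f pos"%s["t"],s["position"].round(4),"ytool yaw %.1f"%yw,"shift mm",sh.round(1),"turn",best.round(1),"F",s["contact_force"].round(1),"w",round(s["gripper_width"],3),"j7 %.2f"%s["joint_positions"][6])
E
python3 - <<'E'
from h import *
L=lambda x,y:(105+x/3-.33,170+y/3-.33); Rr=lambda x,y:(310+x/3-.33,120+y/3-.33)
for n,p,z in [("dish",L(150.5,174.5),.02),("tumb",L(352,345.5),.095),("roundA",L(552,307),.045),("sqA",L(183,469.5),.08),
 ("sqA a",L(154,443),.08),("sqA b",L(212,439),.08),("sqA c",L(212,497),.08),("sqA d",L(154,499),.08),
 ("hub",Rr(45,173),.06),("ring",Rr(132,183.5),.06),("roundB",Rr(329,520),.045),("jar",Rr(127,484),.06),
 ("T1",Rr(484,264),.022),("T2",Rr(717,341),.022),("T3",Rr(681,456),.022),("T4",Rr(444,379),.022),("sqB",(482,334),.08),("bottle",(465,110),.06)]:
    print(n,ray(*p,z)[:2].round(4))
i=cv2.imread("pics/top0.png")[300:370,440:510]
cv2.imwrite("pics/sqB.png",cv2.convertScaleAbs(cv2.resize(i,None,fx=6,fy=6,interpolation=cv2.INTER_CUBIC),alpha=1.4))
E
```

```text
dish [0.5206 0.3128]
tumb [0.4174 0.1681]
roundA [0.4453 0.0613]
sqA [0.346  0.2615]
sqA a [0.3601 0.2788]
sqA b [0.3633 0.2465]
sqA c [0.3314 0.2442]
sqA d [0.3294 0.2765]
hub [0.6154 0.0027]
ring [ 0.6105 -0.0493]
roundB [ 0.4153 -0.1703]
jar [ 0.432  -0.0504]
T1 [ 0.5758 -0.2695]
T2 [ 0.5322 -0.4117]
T3 [ 0.461  -0.3877]
T4 [ 0.5037 -0.2444]
sqB [ 0.3492 -0.2689]
bottle [ 0.7491 -0.2493]
```

View pics/sqB.png

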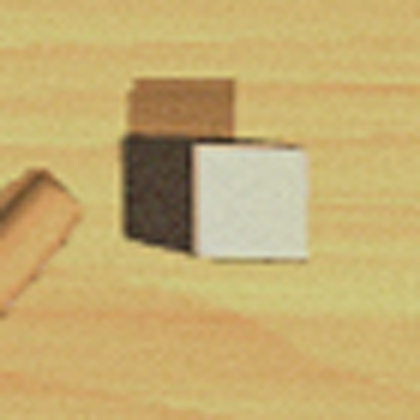

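```bash
python3 -c "
from h import *
go(.346,.2615,.16,4)"
```

```text
t0.10 pos [0.2472 0.5736 0.2371] ytool yaw 66.7 shift mm [-214.2 -247.4   77.4] turn [-0.1  0.  62.7] F [ 0.  -0.2  0.4] w 1.001 j7 -0.08
```

Request:
jog_arm:
  motion:
    - [[-0.031,-0.035,0,0,0,0,1],[-0.031,-0.035,0,0,0,0,1],[-0.031,-0.035,0,0,0,0,1],[-0.031,-0.035,0,0,0,0,1],[-0.03,-0.035,0,0,0,0,1],[-0.03,-0.036,0,0,0,0,1],[-0.03,-0.036,0,0,0,0,1],[0,0,0,0,0,0,1]]
  squeeze: 20

```text
t: 1.1
position: [0.3469, 0.259, 0.2377]
orientation: [0.205, 0.979, -0.001, 0.0]
contact_force: [-0.8, 1.0, 0.9]
gripper_width: 0.996
grip_force: 0.0
```

Request:
jog_arm:
  motion:
    - [[0,0,0.011,0,0,9,1],[0,0,0.011,0,0,9,1],[0,0,0.011,0,0,9,1],[0,0,0.011,0,0,9,1],[0,0,0.011,0,0,9,1],[0,0,0.011,0,0,9,1],[0,0,0.011,0,0,9,1],[0,0,0,0,0,0,1]]

```text
t: 2.1
position: [0.3454, 0.2628, 0.16]
orientation: [0.683, 0.73, -0.001, 0.0]
contact_force: [-0.5, 0.3, -0.3]
gripper_width: 0.999
grip_force: 0.0
```

```bash
python3 -c "
from h import *
go(.346,.2615,.047,4)
f,K2,P2,M=wristcam(); cv2.imwrite('pics/w1.png',f[:,:,::-1])
for x in (.33,.362):
  for y in (.2455,.2775):
    c=M.T@(np.array([x,y,.08])-P2); c=K2@(c*[1,-1,-1]); print((c/c[2])[:2].round())"
```

```text
t2.10 pos [0.3454 0.2628 0.16  ] ytool yaw 3.8 shift mm [ -1.2   0.7 113. ] turn [-0.1  0.1 -0.2] F [-0.5  0.3 -0.3] w 0.999 j7 -0.62
[293. 282.]
[296. 227.]
[349. 286.]
[354. 231.]
```

View pics/w1.png

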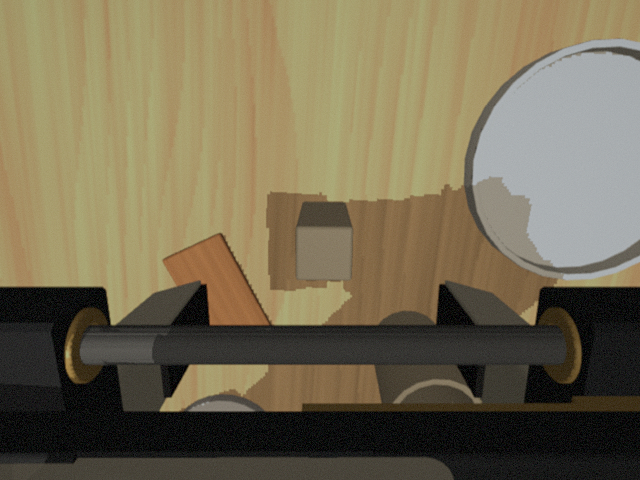

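The wrist view shows the prop's top at about (297–351, 226–280), between the fingers and within 2 px of the prediction. I'll descend.

Request:
jog_arm:
  motion:
    - [[-0.001,0.001,0.03,0,0,0,1],[0,0,0.04,0,0,0,1],[0,0,0.03,0,0,0,1],[0,0,0.013,0,0,0,1],[0,0,0,0,0,0,0],[0,0,0,0,0,0,0],[0,0,0,0,0,0,0],[0,0,0,0,0,0,0]]
  squeeze: 20

```text
t: 3.15
position: [0.3474, 0.2619, 0.0483]
orientation: [0.684, 0.73, 0.001, -0.0]
contact_force: [-0.1, 0.3, -0.0]
gripper_width: 0.61
grip_force: 0.0
```

Request:
jog_arm:
  motion:
    - [[0,0,0,0,0,0,0],[0,0,0,0,0,0,0],[0,0,-0.02,0,0,0,0],[0,0,-0.04,0,0,0,0],[0,0,-0.04,0,0,0,0],[0,0,-0.04,0,0,0,0],[0,0,-0.04,0,0,0,0],[0,0,0,0,0,0,0]]

```text
t: 4.15
position: [0.3483, 0.2626, 0.2302]
orientation: [0.684, 0.73, 0.003, -0.0]
contact_force: [-0.6, 0.2, -1.6]
gripper_width: 0.346
grip_force: 20.0
```

```bash
python3 -c "
from h import *
a=np.radians(73); c=np.array([.5182,-.3283]); d=np.array([np.cos(a),np.sin(a)])
print(c-d*.035,c+d*.035)
go(*(c-d*.035),.23,-17.5)"
```

```text
[ 0.50796699 -0.36177067] [ 0.52843301 -0.29482933]
t4.15 pos [0.3483 0.2626 0.2302] ytool yaw 3.7 shift mm [-633.3  119.1   -1.8] turn [ 0.2 -0.3 21.2] F [-0.6  0.2 -1.6] w 0.346 j7 -0.65
```

Request:
jog_arm:
  motion:
    - [[-0.025,0.005,0,0,0,0,0],[-0.045,0.008,0,0,0,0,0],[-0.045,0.008,0,0,0,0,0],[-0.045,0.008,0,0,0,0,0],[-0.045,0.008,0,0,0,0,0],[-0.045,0.008,0,0,0,0,0],[-0.045,0.009,0,0,0,0,0],[-0.045,0.009,0,0,0,0,0]]

```text
t: 5.15
position: [0.4313, -0.075, 0.2267]
orientation: [0.684, 0.73, -0.001, -0.0]
contact_force: [0.6, 0.9, -0.8]
gripper_width: 0.35
grip_force: 20.0
```

Request:
jog_arm:
  motion:
    - [[-0.045,0.008,0,0,0,0,0],[-0.045,0.008,0,0,0,0,0],[-0.045,0.008,0,0,0,0,0],[-0.045,0.008,0,0,0,0,0],[-0.045,0.008,0,0,0,0,0],[-0.045,0.008,0,0,0,0,0],[-0.023,0.008,0,0,0,0,0],[0,0,0,0,0,0,0]]

```text
t: 6.15
position: [0.5058, -0.3642, 0.2258]
orientation: [0.685, 0.729, -0.001, -0.001]
contact_force: [-0.8, 0.2, -2.5]
gripper_width: 0.347
grip_force: 20.0
```

Request:
jog_arm:
  motion:
    - [[0,0,0.02,0,0,7,0],[0,0,0.03,0,0,7,0],[0,0,0.03,0,0,7.2,0],[0,0,0.01,0,0,0,0],[0,0,0,0,0,0,0]]

```text
t: 6.78
position: [0.5063, -0.3617, 0.1372]
orientation: [0.806, 0.592, -0.0, -0.001]
contact_force: [0.1, -0.1, -0.4]
gripper_width: 0.35
grip_force: 20.0
```

```bash
python3 -c "
from h import *
go(.508,-.3618,.054,-17.5)"
```

```text
t6.78 pos [ 0.5063 -0.3617  0.1372] ytool yaw -17.3 shift mm [ 0.4  1.8 83.2] turn [-0.1 -0.   0.2] F [ 0.1 -0.1 -0.4] w 0.35 j7 0.67
```

Request:
jog_arm:
  motion:
    - [[0,0.002,0.03,0,0,0,0],[0,0,0.03,0,0,0,0],[0,0,0.015,0,0,0,0],[0,0,0.007,0,0,0,0],[0,0,0.001,0,0,0,0],[0,0,0,0,0,0,0]]

```text
t: 7.52
position: [0.5083, -0.3637, 0.0572]
orientation: [0.806, 0.591, 0.001, 0.0]
contact_force: [-5.9, 3.3, 15.4]
gripper_width: 0.35
grip_force: 20.0
```

```bash
python3 -c "
from h import *
go(.508,-.3618,.054,-17.5)"
```

```text
t7.53 pos [ 0.5083 -0.3637  0.0572] ytool yaw -17.5 shift mm [ 1.8 -0.9  3.2] turn [ 0.1 -0.   0. ] F [-5.9  3.3 15.4] w 0.35 j7 0.73
```

Request:
jog_arm:
  motion:
    - [[0,0,-0.001,0,0,0,0.6],[0,0,0,0,0,0,0.6],[0,0,0,0,0,0,0.6],[0,0,-0.02,0,0,0,0.6],[0,0,-0.04,0,0,0,0.6],[0,0,-0.04,0,0,0,1],[0,0,-0.02,0,0,0,1],[0,0,0,0,0,0,1]]

```text
t: 8.52
position: [0.5093, -0.3641, 0.1785]
orientation: [0.807, 0.591, 0.001, 0.002]
contact_force: [-0.4, -0.7, -0.9]
gripper_width: 0.879
grip_force: 0.0
```

```bash
python3 -c "
from h import *
print(ray(440+251/6-.4,300+202/6-.4,.08))
go(*ray(440+251/6-.4,300+202/6-.4,.08)[:2],.16,-2)"
```

```text
[ 0.35035592 -0.26801019  0.08      ]
t8.53 pos [ 0.5093 -0.3641  0.1785] ytool yaw -17.5 shift mm [  43.8 -180.6   17.8] turn [  0.2   0.1 -15.5] F [-0.4 -0.7 -0.9] w 0.879 j7 0.64
```

Request:
jog_arm:
  motion:
    - [[0.009,-0.036,0,0,0,0,1],[0.009,-0.036,0,0,0,0,1],[0.009,-0.036,0,0,0,0,1],[0.009,-0.036,0,0,0,0,1],[0.008,-0.037,0,0,0,0,1],[0,0,0.01,0,0,-7.7,1],[0,0,0.008,0,0,-7.8,1],[0,0,0,0,0,0,1]]

```text
t: 9.52
position: [0.3485, -0.2663, 0.1573]
orientation: [0.72, 0.694, -0.0, -0.001]
contact_force: [-0.0, 0.4, 0.7]
gripper_width: 0.999
grip_force: 0.0
```

```bash
python3 -c "
from h import *
go(.3504,-.268,.047,-2)
f,K2,P2,M=wristcam(); 
q=[]
for x,y in ((-16,-16),(-16,16),(16,16),(16,-16)):
    a=np.radians(-2); X=[.3504+(x*np.cos(a)-y*np.sin(a))/1e3,-.268+(x*np.sin(a)+y*np.cos(a))/1e3,.08]
    c=M.T@(np.array(X)-P2); c=K2@(c*[1,-1,-1]); q.append((c/c[2])[:2])
g=f[:,:,::-1].copy(); cv2.polylines(g,[np.int32(q)],True,(0,0,255)); cv2.imwrite('pics/w2.png',g)"
```

```text
t9.53 pos [ 0.3485 -0.2663  0.1573] ytool yaw -2.1 shift mm [ -1.7   2.1 110.3] turn [-0.1 -0.  -0.1] F [-0.   0.4  0.7] w 0.999 j7 0.82
```

View pics/w2.png

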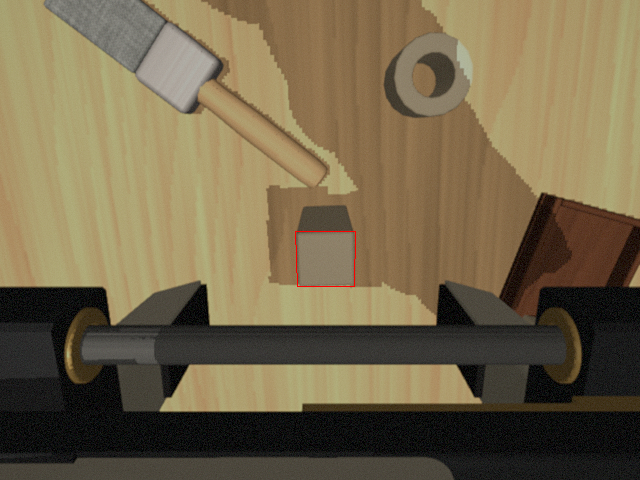

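The predicted outline lands right on the prop's top (297–355, 231–287), so the grasp can go ahead.

Request:
jog_arm:
  motion:
    - [[-0.002,0.002,0.03,0,0,0,1],[0,0,0.04,0,0,0,1],[0,0,0.03,0,0,0,1],[0,0,0.011,0,0,0,1],[0,0,0,0,0,0,0],[0,0,0,0,0,0,0],[0,0,0,0,0,0,0],[0,0,0,0,0,0,0]]

```text
t: 10.58
position: [0.3515, -0.2688, 0.0473]
orientation: [0.719, 0.695, 0.0, 0.001]
contact_force: [0.3, 0.3, 0.3]
gripper_width: 0.615
grip_force: 0.0
```

Request:
jog_arm:
  motion:
    - [[0,0,0,0,0,0,0],[0,0,0,0,0,0,0],[0,0,-0.02,0,0,0,0],[0,0,-0.05,0,0,0,0],[0,0,-0.05,0,0,0,0],[0,0,-0.03,0,0,0,0],[0,0,-0.01,0,0,0,0],[0,0,0,0,0,0,0]]

```text
t: 11.58
position: [0.3512, -0.2684, 0.2064]
orientation: [0.719, 0.695, 0.0, -0.0]
contact_force: [0.9, 1.1, -1.5]
gripper_width: 0.348
grip_force: 20.0
```

```bash
python3 -c "
from h import *
go(.5284,-.2948,.20,-17.5)"
```

```text
t11.57 pos [ 0.3512 -0.2684  0.2064] ytool yaw -2.0 shift mm [-20.3 178.    6.4] turn [ 0.  -0.  15.5] F [ 0.9  1.1 -1.5] w 0.348 j7 0.74
```

Request:
jog_arm:
  motion:
    - [[-0.004,0.026,0,0,0,0,0],[-0.004,0.038,0,0,0,0,0],[-0.004,0.038,0,0,0,0,0],[-0.004,0.038,0,0,0,0,0],[-0.004,0.038,0,0,0,0,0],[0,0,0.03,0,0,7.7,0],[0,0,0.03,0,0,7.8,0],[0,0,0,0,0,0,0]]

```text
t: 12.58
position: [0.526, -0.2937, 0.1426]
orientation: [0.806, 0.591, -0.002, -0.003]
contact_force: [-0.4, 0.7, -2.2]
gripper_width: 0.35
grip_force: 20.0
```

```bash
python3 -c "
from h import *
go(.5284,-.2948,.054,-17.5)"
```

```text
t12.57 pos [ 0.526  -0.2937  0.1426] ytool yaw -17.5 shift mm [-0.3  3.2 88.6] turn [-0.4 -0.  -0. ] F [-0.4  0.7 -2.2] w 0.35 j7 0.59
```

Request:
jog_arm:
  motion:
    - [[0,0.003,0.03,0,0,0,0],[0,0,0.03,0,0,0,0],[0,0,0.016,0,0,0,0],[0,0,0.006,0,0,0,0],[0,0,0.003,0,0,0,0],[0,0,0,0,0,0,0]]

```text
t: 13.32
position: [0.5315, -0.2961, 0.0624]
orientation: [0.806, 0.591, 0.0, 0.0]
contact_force: [0.5, -0.5, -1.7]
gripper_width: 0.345
grip_force: 20.0
```

Request:
jog_arm:
  motion:
    - [[0,0,0.003,0,0,0,0],[0,0,0,0,0,0,0]]

```text
t: 13.58
position: [0.5312, -0.2958, 0.0588]
orientation: [0.806, 0.591, 0.0, 0.0]
contact_force: [0.3, 0.6, -1.2]
gripper_width: 0.347
grip_force: 20.0
```

Request:
jog_arm:
  motion:
    - [[0,0,0.002,0,0,0,0],[0,0,0,0,0,0,0]]

```text
t: 13.82
position: [0.5313, -0.2962, 0.0584]
orientation: [0.807, 0.591, 0.001, 0.0]
contact_force: [-4.5, 2.9, 16.8]
gripper_width: 0.354
grip_force: 20.0
```

Request:
jog_arm:
  motion:
    - [[0,0,-0.001,0,0,0,0.6],[0,0,0,0,0,0,0.6],[0,0,0,0,0,0,0.6],[0,0,-0.02,0,0,0,0.6],[0,0,-0.04,0,0,0,0.6],[0,0,-0.04,0,0,0,1],[0,0,-0.02,0,0,0,1],[0,0,0,0,0,0,1]]

```text
t: 14.82
position: [0.532, -0.2967, 0.1804]
orientation: [0.807, 0.591, 0.001, 0.002]
contact_force: [-0.1, -0.2, -0.5]
gripper_width: 0.88
grip_force: 0.0
```

```bash
python3 -c "
from h import *
go(.4153,-.1703,.15,-10)
d=bot.snapshot('scene'); cv2.imwrite('pics/s1.png',cv2.resize(d['frame'][300:460,100:300,::-1],None,fx=4,fy=3.7))"
```

```text
t14.82 pos [ 0.532  -0.2967  0.1804] ytool yaw -17.5 shift mm [  85.4 -149.4   29.7] turn [ 0.2  0.  -7.5] F [-0.1 -0.2 -0.5] w 0.88 j7 0.56
```

View pics/s1.png

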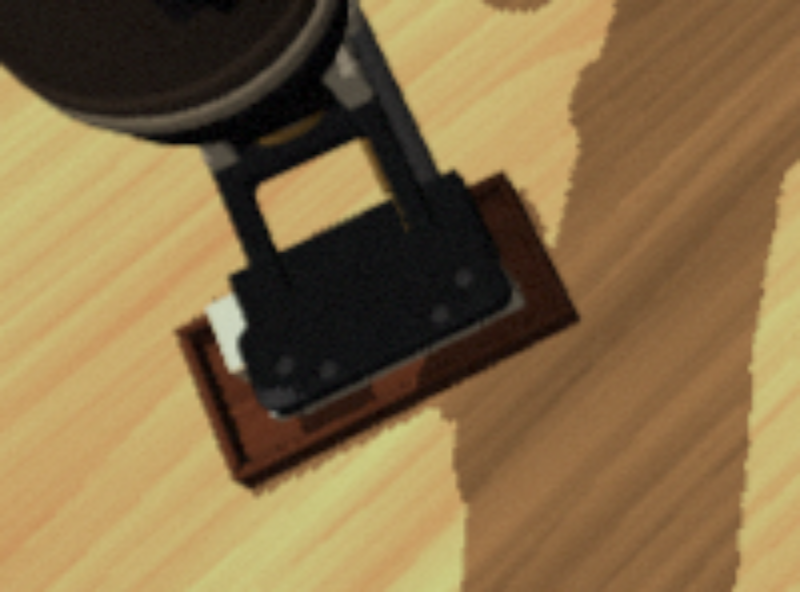

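The gripper hides the tray, so I'll check it later. Next is round prop B.

Request:
jog_arm:
  motion:
    - [[0.01,-0.019,0,0,0,0,1],[0.018,-0.032,0,0,0,0,1],[0.019,-0.033,0,0,0,0,1],[0.019,-0.033,0,0,0,0,1],[0.019,-0.033,0.01,0,0,0,1],[0,0,0.03,0,0,0,1],[0,0,0.03,0,0,0,1],[0,0,0,0,0,0,1]]

```text
t: 15.88
position: [0.4118, -0.1691, 0.1062]
orientation: [0.807, 0.591, -0.002, -0.002]
contact_force: [-0.4, -0.1, -0.6]
gripper_width: 1.002
grip_force: 0.0
```

```bash
python3 -c "
from h import *
go(.4153,-.1703,.024,-17.5)
f,K2,P2,M=wristcam(); 
q=[]
for a in np.linspace(0,6.28,30):
    c=M.T@(np.array([.4153+.023*np.cos(a),-.1703+.023*np.sin(a),.045])-P2); c=K2@(c*[1,-1,-1]); q.append((c/c[2])[:2])
g=f[:,:,::-1].copy(); cv2.polylines(g,[np.int32(q)],True,(0,0,255)); cv2.imwrite('pics/w3.png',g)"
```

```text
t15.88 pos [ 0.4118 -0.1691  0.1062] ytool yaw -17.5 shift mm [ 0.   4.1 82.2] turn [-0.3  0.  -0. ] F [-0.4 -0.1 -0.6] w 1.002 j7 0.48
```

View pics/w3.png

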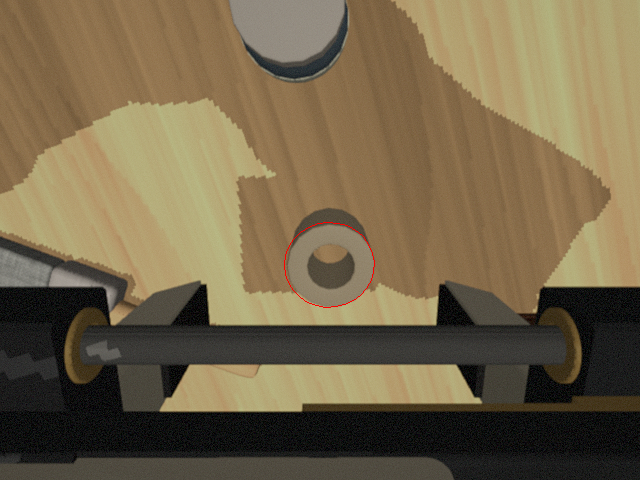

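The predicted circle matches the tube, centre (330,265). I'll grasp it.

Request:
jog_arm:
  motion:
    - [[0,0.003,0.03,0,0,0,1],[0,0,0.03,0,0,0,1],[0,0,0.015,0,0,0,1],[0,0,0.007,0,0,0,1],[0,0,0,0,0,0,0],[0,0,0,0,0,0,0],[0,0,0,0,0,0,0],[0,0,0,0,0,0,0]]

```text
t: 16.92
position: [0.4167, -0.1705, 0.026]
orientation: [0.806, 0.591, 0.0, 0.0]
contact_force: [-0.6, 0.2, 0.4]
gripper_width: 0.615
grip_force: 0.0
```

```bash
python3 -c "
from h import *
go(.4153,-.1703,.024,-17.5)
a=np.radians(72.5); c=np.array([.5206,.3128]); d=np.array([np.cos(a),np.sin(a)])*.033
print(c+d,c-d)
go(*(c+d),.024,-17.5)"
```

```text
t16.93 pos [ 0.4167 -0.1705  0.026 ] ytool yaw -17.5 shift mm [-0.2 -1.5  2. ] turn [ 0. -0. -0.] F [-0.6  0.2  0.4] w 0.615 j7 0.64
[0.53052329 0.34427266] [0.51067671 0.28132734]
t16.93 pos [ 0.4167 -0.1705  0.026 ] ytool yaw -17.5 shift mm [525.2 -46.3   2.1] turn [ 0. -0. -0.] F [-0.6  0.2  0.4] w 0.615 j7 0.64
```

Request:
jog_arm:
  motion:
    - [[0,0,0,0,0,0,0],[0,0,0,0,0,0,0],[0,0,-0.02,0,0,0,0],[0,0,-0.05,0,0,0,0],[0,0,-0.05,0,0,0,0],[0,0,-0.05,0,0,0,0],[0.025,-0.002,0,0,0,0,0],[0.05,-0.004,0,0,0,0,0]]

```text
t: 17.92
position: [0.4337, -0.0978, 0.1965]
orientation: [0.808, 0.59, 0.001, 0.001]
contact_force: [1.4, 0.6, -1.2]
gripper_width: 0.496
grip_force: 20.0
```

Request:
jog_arm:
  motion:
    - [[0.05,-0.005,0,0,0,0,0],[0.05,-0.005,0,0,0,0,0],[0.05,-0.005,0,0,0,0,0],[0.05,-0.005,0,0,0,0,0],[0.05,-0.005,0,0,0,0,0],[0.05,-0.005,0,0,0,0,0],[0.05,-0.005,0,0,0,0,0],[0.05,-0.005,0,0,0,0,0]]

```text
t: 18.92
position: [0.5155, 0.2978, 0.1954]
orientation: [0.806, 0.591, -0.0, -0.0]
contact_force: [1.2, -0.3, -1.2]
gripper_width: 0.493
grip_force: 20.0
```

Request:
jog_arm:
  motion:
    - [[0.035,0,0,0,0,0,0],[0.015,0,0.02,0,0,0,0],[0,0,0.04,0,0,0,0],[0,0,0.04,0,0,0,0],[0,0,0,0,0,0,0]]

```text
t: 19.55
position: [0.5284, 0.3429, 0.0929]
orientation: [0.807, 0.591, -0.003, -0.0]
contact_force: [-0.7, -1.0, -0.3]
gripper_width: 0.498
grip_force: 20.0
```

```bash
python3 -c "
from h import *
go(.5305,.3443,.031,-17.5)"
```

```text
t19.55 pos [0.5284 0.3429 0.0929] ytool yaw -17.5 shift mm [ 2.2  1.8 61.9] turn [-0.2  0.3 -0. ] F [-0.7 -1.  -0.3] w 0.498 j7 -0.45
```

Request:
jog_arm:
  motion:
    - [[0.002,0.001,0.03,0,0,0,0],[0,0,0.015,0,0,0,0],[0,0,0.008,0,0,0,0],[0,0,0.004,0,0,0,0],[0,0,0,0,0,0,0]]

```text
t: 20.18
position: [0.5324, 0.3456, 0.0392]
orientation: [0.807, 0.591, 0.0, -0.0]
contact_force: [-0.4, -0.6, -0.8]
gripper_width: 0.495
grip_force: 20.0
```

Request:
jog_arm:
  motion:
    - [[0,0,0.002,0,0,0,0],[0,0,0,0,0,0,0]]

```text
t: 20.42
position: [0.5323, 0.3456, 0.037]
orientation: [0.807, 0.591, 0.0, -0.0]
contact_force: [-0.3, 0.3, -1.2]
gripper_width: 0.494
grip_force: 20.0
```

Request:
jog_arm:
  motion:
    - [[0,0,0.002,0,0,0,0],[0,0,0,0,0,0,0]]

```text
t: 20.68
position: [0.5321, 0.3455, 0.0346]
orientation: [0.807, 0.591, -0.0, -0.0]
contact_force: [-0.6, 0.2, -1.1]
gripper_width: 0.494
grip_force: 20.0
```

Request:
jog_arm:
  motion:
    - [[0,0,0.002,0,0,0,0],[0,0,0,0,0,0,0]]

```text
t: 20.92
position: [0.5321, 0.3455, 0.0325]
orientation: [0.807, 0.591, -0.0, -0.0]
contact_force: [0.0, 1.2, -0.1]
gripper_width: 0.497
grip_force: 20.0
```

Request:
jog_arm:
  motion:
    - [[0,0,0.001,0,0,0,0],[0,0,0,0,0,0,0]]

```text
t: 21.18
position: [0.5321, 0.3455, 0.0316]
orientation: [0.807, 0.591, -0.0, -0.0]
contact_force: [-0.2, -0.1, -1.1]
gripper_width: 0.492
grip_force: 20.0
```

Request:
jog_arm:
  motion:
    - [[0,0,0.001,0,0,0,0],[0,0,0,0,0,0,0.65],[0,0,0,0,0,0,0.65],[0,0,0,0,0,0,0.65],[0,0,-0.02,0,0,0,0.65],[0,0,-0.05,0,0,0,0.8],[0,0,-0.06,0,0,0,1],[0,0,0,0,0,0,1]]

```text
t: 22.18
position: [0.5353, 0.3462, 0.1671]
orientation: [0.807, 0.591, 0.005, 0.0]
contact_force: [0.5, 0.2, 0.9]
gripper_width: 0.925
grip_force: 0.0
```

```bash
python3 -c "
from h import *
go(.4453,.0613,.024,-17.5)"
```

```text
t22.18 pos [0.5353 0.3462 0.1671] ytool yaw -17.6 shift mm [-299.8   -0.7  140.9] turn [ 0.3 -0.4 -0.1] F [0.5 0.2 0.9] w 0.925 j7 -0.50
```

Request:
jog_arm:
  motion:
    - [[-0.03,0,0,0,0,0,1],[-0.05,0,0,0,0,0,1],[-0.05,0,0,0,0,0,1],[-0.05,0,0,0,0,0,1],[-0.05,0,0,0,0,0,1],[-0.05,0,0,0,0,0,1],[-0.02,0,0.03,0,0,0,1],[0,0,0.03,0,0,0,1]]

```text
t: 23.18
position: [0.4416, 0.058, 0.1009]
orientation: [0.807, 0.59, 0.001, -0.0]
contact_force: [0.7, 1.2, -0.1]
gripper_width: 0.996
grip_force: 0.0
```

```bash
python3 -c "
from h import *
go(.4453,.0613,.024,-17.5)"
```

```text
t23.18 pos [0.4416 0.058  0.1009] ytool yaw -17.7 shift mm [ 4.1  2.5 76.9] turn [ 0.  -0.1 -0.2] F [ 0.7  1.2 -0.1] w 0.996 j7 -0.03
```

Request:
jog_arm:
  motion:
    - [[0.003,0.002,0.03,0,0,0,1],[0,0,0.025,0,0,0,1],[0,0,0.015,0,0,0,1],[0,0,0.004,0,0,0,1],[0,0,0,0,0,0,1]]

```text
t: 23.8
position: [0.4449, 0.0616, 0.0271]
orientation: [0.807, 0.591, 0.0, -0.0]
contact_force: [0.8, -0.7, 0.3]
gripper_width: 1.0
grip_force: 0.0
```

```bash
python3 -c "
from h import *
go(.4453,.0613,.024,-17.5)"
```

```text
t23.80 pos [0.4449 0.0616 0.0271] ytool yaw -17.5 shift mm [-0.2  0.5  3.1] turn [ 0. -0. -0.] F [ 0.8 -0.7  0.3] w 1.0 j7 0.12
```

Request:
jog_arm:
  motion:
    - [[0,0,0.003,0,0,0,1],[0,0,0,0,0,0,0],[0,0,0,0,0,0,0],[0,0,0,0,0,0,0],[0,0,0,0,0,0,0],[0,0,0,0,0,0,0],[0,0,0,0,0,0,0]]

```text
t: 24.68
position: [0.4448, 0.0617, 0.0237]
orientation: [0.807, 0.591, 0.0, 0.0]
contact_force: [0.3, 0.9, 0.3]
gripper_width: 0.498
grip_force: 20.0
```

```bash
python3 -c "
from h import *
go(.5107,.2813,.024,-17.5)"
```

```text
t24.68 pos [0.4448 0.0617 0.0237] ytool yaw -17.5 shift mm [ 2.293e+02 -3.300e+00 -2.000e-01] turn [ 0. -0. -0.] F [0.3 0.9 0.3] w 0.498 j7 0.12
```

Request:
jog_arm:
  motion:
    - [[0,0,-0.03,0,0,0,0],[0,0,-0.05,0,0,0,0],[0,0,-0.05,0,0,0,0],[0,0,-0.03,0,0,0,0],[0.03,0,0,0,0,0,0],[0.045,0,0,0,0,0,0],[0.045,-0.001,0,0,0,0,0],[0.045,-0.001,0,0,0,0,0]]

```text
t: 25.68
position: [0.4925, 0.2211, 0.1836]
orientation: [0.806, 0.591, -0.0, -0.0]
contact_force: [0.6, -0.7, -0.6]
gripper_width: 0.496
grip_force: 20.0
```

Request:
jog_arm:
  motion:
    - [[0.045,-0.001,0,0,0,0,0],[0.019,0,0.02,0,0,0,0],[0,0,0.04,0,0,0,0],[0,0,0.03,0,0,0,0],[0,0,0,0,0,0,0],[0,0,0,0,0,0,0]]

```text
t: 26.42
position: [0.5114, 0.2809, 0.0947]
orientation: [0.807, 0.591, 0.0, 0.0]
contact_force: [-0.2, 0.4, -1.4]
gripper_width: 0.497
grip_force: 20.0
```

```bash
python3 -c "
from h import *
go(.5107,.2813,.029,-17.5)"
```

```text
t26.43 pos [0.5114 0.2809 0.0947] ytool yaw -17.5 shift mm [ 0.1 -0.8 65.7] turn [ 0. -0. -0.] F [-0.2  0.4 -1.4] w 0.497 j7 -0.35
```

Request:
jog_arm:
  motion:
    - [[0,0,0.03,0,0,0,0],[0,0,0.02,0,0,0,0],[0,0,0.01,0,0,0,0],[0,0,0.003,0,0,0,0],[0,0,0,0,0,0,0]]

```text
t: 27.05
position: [0.5111, 0.281, 0.0312]
orientation: [0.807, 0.591, 0.0, 0.0]
contact_force: [0.3, 0.1, -0.9]
gripper_width: 0.498
grip_force: 20.0
```

Request:
jog_arm:
  motion:
    - [[0,0,0.001,0,0,0,0],[0,0,0,0,0,0,0]]

```text
t: 27.3
position: [0.511, 0.2811, 0.0301]
orientation: [0.806, 0.591, 0.0, -0.0]
contact_force: [0.3, 0.1, -1.8]
gripper_width: 0.494
grip_force: 20.0
```

Request:
jog_arm:
  motion:
    - [[0,0,0.001,0,0,0,0],[0,0,0,0,0,0,0.65],[0,0,0,0,0,0,0.65],[0,0,0,0,0,0,0.65],[0,0,-0.02,0,0,0,0.65],[0,0,-0.05,0,0,0,0.8],[0,0,-0.06,0,0,0,1],[0,0,-0.01,0,0,0,1]]

```text
t: 28.3
position: [0.5132, 0.2812, 0.174]
orientation: [0.807, 0.591, 0.004, 0.0]
contact_force: [0.7, -0.5, -0.1]
gripper_width: 0.932
grip_force: 0.0
```

```bash
python3 -c "
from h import *
go(.4174,.1681,.16,84.5)"
```

```text
t28.30 pos [0.5132 0.2812 0.174 ] ytool yaw -17.6 shift mm [-136.8  -57.2   13. ] turn [ 0.  -0.4 77.9] F [ 0.7 -0.5 -0.1] w 0.932 j7 -0.43
```

Request:
jog_arm:
  motion:
    - [[-0.034,-0.014,0,0,0,0,1],[-0.035,-0.015,0,0,0,0,1],[-0.035,-0.015,0,0,0,0,1],[-0.033,-0.013,0,0,0,0,1],[0,0,0,0,0,9,1],[0,0,0,0,0,10,1],[0,0,0,0,0,10,1],[0,0,0,0,0,10,1]]

```text
t: 29.3
position: [0.4149, 0.1674, 0.1691]
orientation: [0.958, 0.285, -0.0, -0.0]
contact_force: [-0.2, 0.1, -0.3]
gripper_width: 1.002
grip_force: 0.0
```

Request:
jog_arm:
  motion:
    - [[0,0,0,0,0,10,1],[0,0,0,0,0,10,1],[0,0,0,0,0,10,1],[0,0,0,0,0,9,1],[0,0,0,0,0,0,1],[0,0,0,0,0,0,1]]

```text
t: 30.05
position: [0.4151, 0.1675, 0.1689]
orientation: [0.999, -0.046, -0.0, -0.0]
contact_force: [-0.0, 0.7, -0.6]
gripper_width: 1.003
grip_force: 0.0
```

```bash
python3 -c "
from h import *
go(.4174,.1681,.062,84.5)
f,K2,P2,M=wristcam(); 
q=[]
for a in np.linspace(0,6.28,30):
    c=M.T@(np.array([.4174+.029*np.cos(a),.1681+.029*np.sin(a),.095])-P2); c=K2@(c*[1,-1,-1]); q.append((c/c[2])[:2])
g=f[:,:,::-1].copy(); cv2.polylines(g,[np.int32(q)],True,(0,0,255)); cv2.imwrite('pics/w4.png',g)"
```

```text
t30.05 pos [0.4151 0.1675 0.1689] ytool yaw -95.3 shift mm [  2.3  -0.8 106.9] turn [-0.   0.   0.2] F [-0.   0.7 -0.6] w 1.003 j7 -1.49
```

View pics/w4.png

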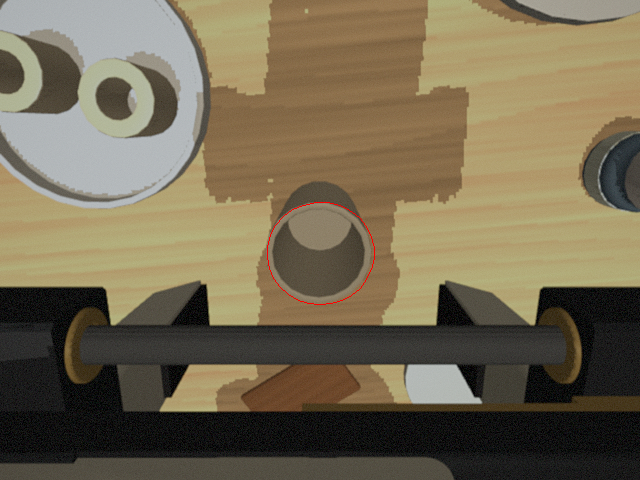

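The tumbler matches its predicted rim, centre (320,253). Both round props stand in the dish at top-left. I'll grasp the tumbler.

Request:
jog_arm:
  motion:
    - [[0.002,-0.001,0.03,0,0,0,1],[0,0,0.04,0,0,0,1],[0,0,0.025,0,0,0,1],[0,0,0.01,0,0,0,1],[0,0,0.002,0,0,0,1],[0,0,0,0,0,0,1]]

```text
t: 30.85
position: [0.4178, 0.1684, 0.0624]
orientation: [0.999, -0.048, 0.0, -0.0]
contact_force: [-0.0, 0.2, -0.5]
gripper_width: 0.998
grip_force: 0.0
```

Request:
jog_arm:
  motion:
    - [[0,0,0,0,0,0,0],[0,0,0,0,0,0,0],[0,0,0,0,0,0,0],[0,0,0,0,0,0,0],[0,0,0,0,0,0,0],[0,0,0,0,0,0,0]]
  squeeze: 15

```text
t: 31.6
position: [0.4174, 0.1685, 0.0618]
orientation: [0.999, -0.048, 0.0, -0.0]
contact_force: [0.4, 1.6, 1.1]
gripper_width: 0.63
grip_force: 15.0
```

```bash
python3 -c "
from h import *
go(.6105,-.0493,.122,84.5)"
```

```text
t31.60 pos [0.4174 0.1685 0.0618] ytool yaw -95.5 shift mm [213.1 198.2 -60.2] turn [-0. -0. -0.] F [0.4 1.6 1.1] w 0.63 j7 -1.30
```

Request:
jog_arm:
  motion:
    - [[0,0,-0.02,0,0,0,0],[0,0,-0.04,0,0,0,0],[0,0,-0.04,0,0,0,0],[0,0,-0.03,0,0,0,0],[0,0,-0.02,0,0,0,0],[0.015,0.013,0,0,0,0,0],[0.028,0.025,0,0,0,0,0],[0.03,0.028,0,0,0,0,0]]

```text
t: 32.6
position: [0.4837, 0.0954, 0.2114]
orientation: [0.999, -0.047, -0.0, -0.0]
contact_force: [-0.6, 0.8, -1.9]
gripper_width: 0.63
grip_force: 15.0
```

Request:
jog_arm:
  motion:
    - [[0.03,0.028,0,0,0,0,0],[0.03,0.028,0,0,0,0,0],[0.03,0.028,0,0,0,0,0],[0.03,0.028,0,0,0,0,0],[0.015,0.015,0,0,0,0,0],[0.005,0.005,0,0,0,0,0],[0,0,0,0,0,0,0],[0,0,0,0,0,0,0]]

```text
t: 33.6
position: [0.6097, -0.048, 0.2115]
orientation: [0.999, -0.047, -0.0, -0.0]
contact_force: [0.2, 0.3, -2.4]
gripper_width: 0.63
grip_force: 15.0
```

```bash
python3 -c "
from h import *
go(.6105,-.0493,.122,84.5)"
```

```text
t33.60 pos [ 0.6097 -0.048   0.2115] ytool yaw -95.4 shift mm [ 1.   1.3 89.5] turn [-0.   0.   0.1] F [ 0.2  0.3 -2.4] w 0.63 j7 -1.15
```

Request:
jog_arm:
  motion:
    - [[0.001,0.001,0.03,0,0,0,0],[0,0,0.03,0,0,0,0],[0,0,0.015,0,0,0,0],[0,0,0.007,0,0,0,0],[0,0,0.003,0,0,0,0],[0,0,0,0,0,0,0],[0,0,0,0,0,0,0]]

```text
t: 34.48
position: [0.6116, -0.0505, 0.1274]
orientation: [0.999, -0.048, 0.001, -0.0]
contact_force: [0.6, 0.3, -1.2]
gripper_width: 0.627
grip_force: 15.0
```

```bash
python3 -c "
from h import *
go(.6105,-.0493,.122,84.5)
d=bot.snapshot('scene'); cv2.imwrite('pics/s2.png',cv2.resize(d['frame'][140:440,120:520,::-1],None,fx=2,fy=2))"
```

```text
t34.48 pos [ 0.6116 -0.0505  0.1274] ytool yaw -95.5 shift mm [-1.2 -1.1  5.4] turn [-0.  -0.1 -0. ] F [ 0.6  0.3 -1.2] w 0.627 j7 -1.07
```

View pics/s2.png

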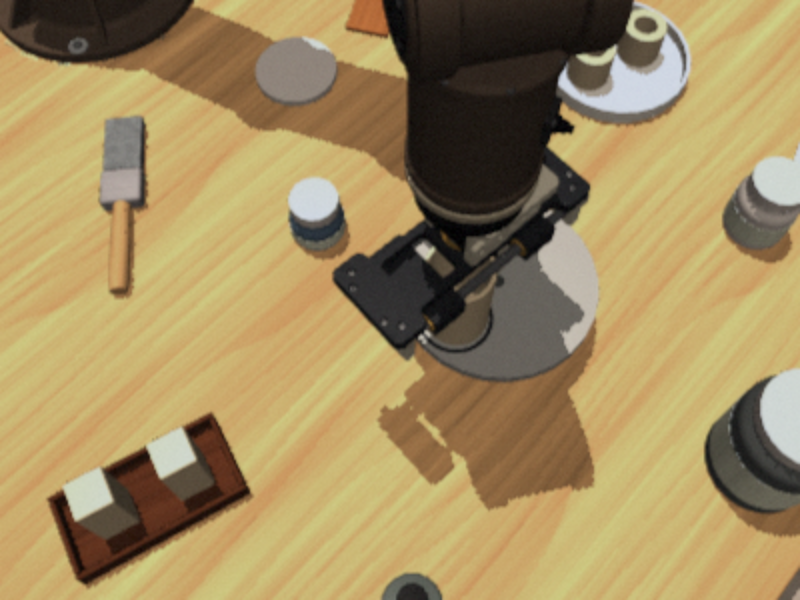

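Both squares stand in the tray, the rounds are in the dish, and the tumbler hangs over the ring. I'll creep down.

Request:
jog_arm:
  motion:
    - [[-0.001,-0.001,0.002,0,0,0,0],[0,0,0.001,0,0,0,0],[0,0,0,0,0,0,0]]

```text
t: 34.9
position: [0.6102, -0.0492, 0.1236]
orientation: [0.999, -0.048, -0.0, -0.0]
contact_force: [0.1, -0.6, -2.5]
gripper_width: 0.634
grip_force: 15.0
```

Request:
jog_arm:
  motion:
    - [[0,0,0.001,0,0,0,0],[0,0,0,0,0,0,0]]

```text
t: 35.15
position: [0.6103, -0.0493, 0.1227]
orientation: [0.999, -0.048, -0.0, -0.0]
contact_force: [0.9, 0.6, -2.8]
gripper_width: 0.628
grip_force: 15.0
```

```bash
python3 -c "
from h import *
go(.6105,-.0493,.122,84.5)"
```

```text
t35.15 pos [ 0.6103 -0.0493  0.1227] ytool yaw -95.5 shift mm [ 0.2 -0.   0.7] turn [-0.  0. -0.] F [ 0.9  0.6 -2.8] w 0.628 j7 -1.07
```

Request:
jog_arm:
  motion:
    - [[0,0,0.0008,0,0,0,0],[0,0,0,0,0,0,0]]

```text
t: 35.4
position: [0.6103, -0.0493, 0.1219]
orientation: [0.999, -0.048, 0.0, 0.0]
contact_force: [1.4, 0.4, -1.4]
gripper_width: 0.63
grip_force: 15.0
```

Request:
jog_arm:
  motion:
    - [[0,0,0,0,0,0,0.7],[0,0,0,0,0,0,0.75],[0,0,0,0,0,0,0.85],[0,0,0,0,0,0,0.85],[0,0,-0.01,0,0,0,0.85],[0,0,-0.03,0,0,0,0.85],[0,0,-0.04,0,0,0,0.85],[0,0,-0.04,0,0,0,0.85]]

```text
t: 36.4
position: [0.6102, -0.0495, 0.2438]
orientation: [0.999, -0.048, 0.0, 0.0]
contact_force: [1.0, 0.4, 0.3]
gripper_width: 0.848
grip_force: 0.0
```

Request:
jog_arm:
  motion:
    - [[-0.02,0,-0.02,0,0,0,1],[-0.04,0,0,0,0,0,1],[-0.05,0,0,0,0,0,1],[-0.05,0,0,0,0,0,1],[-0.05,0,0,0,0,0,1],[-0.04,0,0,0,0,0,1],[0,0,0,0,0,0,1],[0,0,0,0,0,0,1]]

```text
t: 37.4
position: [0.3823, -0.0241, 0.2664]
orientation: [0.999, -0.049, -0.007, -0.002]
contact_force: [0.3, -0.0, -0.3]
gripper_width: 1.001
grip_force: 0.0
```

```bash
python3 -c "
from h import *
go(.6105,-.0493,.122,84.5)
d=bot.snapshot('top'); cv2.imwrite('pics/t2.png',cv2.resize(d['frame'][120:320,260:560,::-1],None,fx=2.6,fy=2.6,interpolation=cv2.INTER_CUBIC))"
```

```text
t37.40 pos [ 0.3823 -0.0241  0.2664] ytool yaw -95.6 shift mm [231.7   3.2 141. ] turn [-0.2  0.8 -0.1] F [ 0.3 -0.  -0.3] w 1.001 j7 -1.90
```

View pics/t2.png

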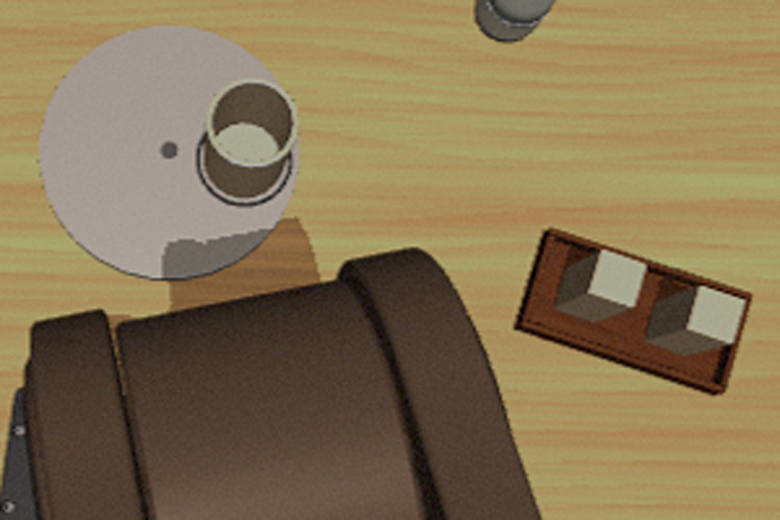

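The ring is still centred at about (354,181), as at the start. The tumbler stands inside it with its rim centre at crop (252,123). Both squares are upright in the tray, with tops at crop (619,279) and (715,315). I'll check the numbers.

```bash
python3 -c "
from h import *
f=lambda x,y,z:ray(260+x/2.6-.3,120+y/2.6-.3,z)[:2]
t=f(252,123,.155); print('tumbler-ring mm',(t-[.6105,-.0493])*1e3,'ring',f(244.5,159,.06))
print(f(619,279,.085),f(715,315,.085))"
```

```text
tumbler-ring mm [-0.99215107  0.88996325] ring [ 0.61049999 -0.04941686]
[ 0.53068499 -0.29675625] [ 0.50865131 -0.35941804]
```

Everything is in place.

```bash
python3 -c "
from bench import bot
print(bot.close_job())"
```

```text
the job is handed in; nothing more can be done
None
```

I handed the job in at about 37 s, with no verdict returned: both square props stand in the tray, both round props in the dish, and the tumbler is about 1 mm off the ring's centre, with the wheel unturned as far as the pictures show.

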